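Bring a driver head under the bench magnifier

ROBOT

A 6-joint arm with a two-finger parallel gripper is mounted at the origin on the work surface. World frame = base frame: x ahead of the robot, y to its left, z up, the work surface at z = 0. Lengths are in m, angles in rad, forces in N, time in s.
With the tool pointing down it reaches from about 0.35 to 0.975 m from the base axis. Payload 4.9 kg.
Tool frame: the origin (TCP) lies midway between the tips of the shut fingers; the grasp point (between the pads) lies 19 mm behind it; z points along the fingers, y is the direction in which the jaws open and shut (so a half turn about z gives the same grasp; the last joint's range is limited). The gripper opens to 85 mm and grips with 20 to 120 N. Pads are 22 mm wide; open, the fingers measure 114 mm over their backs; the gripper's body (76 mm by 85 mm) begins 54 mm behind the grasp point. The pads swing forward as they close: fully open they stand 13 mm farther back than shut.
Start: joints at [-1.468, 0.053, 1.613, -0, 1.476, -0.119], TCP at [0.137, -0.61, 0.231] pointing down, gripper open.
Joint ranges: [-3.01, 3.01], [-1.01, 2.22], [0.06, 2.58], [-1.02, 4.17], [0.09, 2.62], [-3.14, 3.14]. Speed limits (rad/s): [2.57, 2.57, 3.14, 3.14, 3.14, 3.14].

INTERFACE

Orientations are given as a unit quaternion [w, x, y, z].
In Python, from plant import state, grab_frame, camera_params, job_done, boxes_of gives the robot as it stands.
- The arm moves only by the tool step_arm, never from a script. Its argument "steps" is a list of rows, each a list of 4 numbers: the shift along the tool's x, y, z in mm, then the turn about the tool's z in degrees. A call has 1 to 8 rows; each row shifts and turns the pose as measured when the row begins, along the tool's axes as they then stand; what a row does not reach is not made up. A row lasts 1/10 s, in which the tool goes at most 50 mm and 8.59 degrees, less where a joint would pass 70% of its speed; a pose out of reach is approached as far as the arm can. A call is refused whole if a number of a shift passes 50 or a number of a turn 8.59, either way. A call with a gripper value outside its range is refused whole. "claw" is the opening in per cent of the stroke, from 0 (shut) to 100 (fully open), set as the call begins (left out, the last holds). The fingers move at their own pace and stop on an object; the grip force is fixed at half the most. Time passes only in rows, so rows that do not move let the fingers close. It gives the time, the measured TCP pose, the force and the opening at its end, in the units of the state.
- state(): the state, without advancing time (a new reading comes with each control period).
- grab_frame(name): name is "scene" or "top" or "wrist"; returns (picture, depth): 400x640x3 uint8, red, green, blue; 400x640 float32, m along the optical axis (not along the pixel's ray), 0 where there is no reading.
- camera_params(name): a dict with "mtx" (3x3 intrinsics, pixels), "extrinsics" (4x4, takes a point from camera to world coordinates); the wrist camera has in their place "T_tool_cam" (4x4, takes a point from camera to tool coordinates, whose origin is the TCP and whose axes are the flange's). Camera axes: x right, y down, z forward; pixel columns grow to the right and rows downward; lengths in m; the calibration is good to about 2 mm. A picture is of the moment at which its call begins: read the wrist's pose just before it. camera_params takes no time and is no camera call.
- job_done(): hands the job in, once; it reports no verdict.
Trained networks look in the newest picture that a camera, given by its name, has taken for a name from the list of things; names that differ only in an ending like _2 or _b are one class to them, and where a whole thing is asked for, a point or a joint stands for the part that bears it (a point fixed in the world has none). Each returns a list of dicts, best first, with "p" (0 to 1); they miss things now and then, are a little off and sometimes report something else, mostly with a low value. They report only what shows in the picture. A call takes as long as a camera call. They do not tell look-alikes from the thing itself.
- boxes_of(camera, label): "box" ([left, top, width, height] in pixels, round what is visible of it).
The state is a dict: "time": time; "joint_pos": joint angles; "joint_vel": joint speeds; "joint_efforts": joint torques, N m; "tool_pos": TCP position; "tool_rot": TCP orientation; "contact_force": force on the tool from outside, world axes, zero at the start; "ft_torque": the same for the moment, N m; "gripper_width": opening from 0.0 (shut) to 1.0 (fully open).
Only numpy, scipy, OpenCV 4.12 (cv2) and the standard library are available. Lean on these libraries where they do the work, as an engineer would, in place of code of your own. Each camera call takes 0.05 s, during which the arm holds its last target. There are 200 camera calls.

TASK

Roll the wooden tray with the golf driver head along the roller track, all the way into the bay against the end stop. Swing the magnifier's stiff arm so that the lens stays centred over the driver head, ready for someone to inspect it. Do not disturb the piston, bottle, tape roll or mug.

Things in the scene. Friction and masses are not known exactly. Their poses are not given: they have to be found in the camera images.
- track: Fixed track of free-turning steel rollers (26 mm diameter, tops at z = 55 mm, from y = -50 to +290 mm) between blue rails, 73 mm high, inner faces 141 mm apart. Origin: on the table under the bay's centre. Axes: x across, +y along the track away from the end stop, z up; yawed a little in the world. The end stop, a dark steel plate 100 mm high, has its near face at y = -72 mm.
- bay (a point): Centre of the bay at roller-top height, 55 mm above the track's origin, same axes. The bay is the last 150 mm of track before the end stop, between grey cheeks that reach 85 mm above the table, flush inside with the rails, outer faces 183 mm apart. A tray that touches the stop has its origin here, within 2 to 3 mm.
- tray: Loose open plywood tray, 130 mm (x, across the track) by 140 mm (y, along it), walls 45 mm high, with a black golf driver head 112 mm across fixed in it; 0.4 to 0.85 kg. A steel hosel tube at x = +36, y = -36 mm stands 93 mm above the underside. Origin: centre of the underside, axes as the track's. Starts on the rollers, 150 to 210 mm from the bay's centre in track +y. Rolls easily: 1 to 2 N.
- head (a point): Centre of the top of the driver head; fixed on the tray, 70 mm straight above its origin.
- magnifier: Fixed bench magnifier stand: round grey foot 124 mm across and 28 mm high, steel post 20 mm across. Origin: on the table on the post's axis, which is the vertical pivot of the swing arm; about 235 mm beyond the bay (track +x). The arm's head over the post reaches 238 mm above the table.
- swing_arm (a joint): Angle of the swing arm about the post. At 0 it points along the stand's own -x; positive is counter-clockwise from above and carries the lens to the stand's -y, away from the tray's starting side. Starts at 0.5 to 0.75; range -1.2 to 1.3 rad. Stiff: steady friction of about 1 N m (3 N at the handle); stays where it is left.
- lens (a point): Centre of the round lens, 240 mm from the pivot and 205 mm above the table. White frame 131 mm outside diameter, 20 mm thick (195 to 215 mm above the table). A white bar 16 mm wide and 18 mm high joins it to the post.
- handle (a point): Middle of the magnifier's black handle, a level rod 16 mm thick and 55 mm long that sticks out of the lens frame away from the post; this point is 330 mm from the pivot, 205 mm above the table. The rod spans 302 to 357 mm from the pivot. Free to push from either side.
- piston: Loose aluminium engine piston standing on the table beyond the track, 84 mm across, 78 mm high. Origin: centre of the underside. Leave alone.
- bottle: Loose grey plastic bottle standing on the table on the robot's side, 60 mm across, 140 mm high. Origin: centre of the underside. Leave alone.
- tape: Loose black roll of tape lying flat on the table, 90 mm across, 30 mm high. Origin: centre of the underside. Leave alone.
- mug: Loose white mug standing on the table, 80 mm across, 90 mm high. Origin: centre of the underside. Leave alone.
Not all that is in view belongs to the job. Leave any green or turquoise look-alike of the tray alone.

How it is judged:
At the end, for the whole second after the job is handed in: The tray lies flat on the rollers in the bay, within 10 mm of the end stop, and the lens centre is within 30 mm horizontally of the middle of the driver head; tray and arm are at rest (y of tray in the frame of track between -0.012 and 0.008 m and z of tray in the frame of track between 0.05 and 0.06 m and angle between tray's own z axis and vertical below 0.06 rad and horizontal distance between lens and head below 0.03 m and linear speed of tray below 0.01 m/s and velocity of joint swing_arm between -0.03 and 0.03 rad/s); the robot touches nothing.
It fails at once if the piston, bottle, tape roll or mug is moved by more than 30 mm or tipped over (distance of any of piston, bottle, tape, mug from where it was at the start of the episode above 0.03 m or angle between any of piston, bottle, tape, mug's own z axis and vertical above 0.5 rad).
It also fails if it takes over 59 s, if anything falls off the work surface, if the arm or the gripper's body presses on something with over 40 N, if the wrist force passes 120 N, or if a joint passes its speed limit or range.

## Working session

There is one attempt and no reset: what is moved stays moved. The work goes in short steps, Python scripts to look and compute and a tool call to move; the robot and the scene stay as the last step left them, time stands still between calls to the robot, and variables do not carry over. Pictures are saved under pics/ and viewed, about 8 in all and at most 12, crops included, and the job is handed in when it is done.

Besides the shell and the picture viewer there is one more tool, called after ">>>" in YAML: its name, and indented under it one key for each argument. step_arm: Moves the arm, as the interface text tells. Its arguments: {"type":"object","properties":{"steps":{"type":"array"},"claw":{"type":"number"}},"required":["steps"]}

```bash
mkdir -p pics
cat > h.py <<'E'
import numpy as np, cv2
from plant import *
def snap(n,f=None):
    im,d=grab_frame(n)
    if f: cv2.imwrite(f,cv2.cvtColor(im,cv2.COLOR_RGB2BGR))
    return im,d
def cloud(n,d):
    p=camera_params(n);K=np.array(p['mtx']);T=np.array(p['extrinsics'])
    v,u=np.indices(d.shape)
    P=np.stack([(u-K[0,2])/K[0,0]*d,(v-K[1,2])/K[1,1]*d,d],-1)
    W=P@T[:3,:3].T+T[:3,3]; W[d<=0]=np.nan
    return W
E
python3 - <<'E'
from h import *
for n in ['top','scene']:
    im,d=snap(n,f'pics/{n}0.png'); W=cloud(n,d); np.save(n+'0.npy',W)
    for l in ['tray','magnifier','lens','handle','track','piston','bottle','tape','mug']:
        for b in boxes_of(n,l)[:3]:
            x,y,w,h=b['box']; q=W[int(min(399,y+h/2)),int(min(639,x+w/2))]
            print(n,l,np.round(b['box']),round(b['p'],2),np.round(q,3))
print(state()['time'],state()['tool_rot'])
E
```

```text
top tray [205. 171.  58.  49.] 0.85 [0.564 0.205 0.125]
top tray [236. 246.  70.  71.] 0.65 [0.344 0.124 0.07 ]
top tray [328. 246.  60.  57.] 0.57 [ 0.355 -0.099  0.07 ]
top magnifier [274.  87. 115. 136.] 0.78 [ 0.674 -0.043 -0.002]
top lens [285.  83. 104. 139.] 0.94 [ 0.65  -0.043  0.213]
top handle [287.  85. 103. 135.] 0.67 [ 0.65  -0.045  0.212]
top track [182. 159. 156.  78.] 0.71 [0.558 0.147 0.101]
top bottle [417. 271.  33.  27.] 0.68 [ 0.33  -0.282  0.103]
top tape [381. 173.  33.  36.] 0.67 [ 0.57  -0.223 -0.001]
top mug [381.  96.  38.  50.] 0.73 [ 0.764 -0.234  0.003]
scene tray [343. 143.  56.  52.] 0.95 [0.37  0.122 0.066]
scene tray [280. 136.  50.  42.] 0.86 [ 0.376 -0.1    0.062]
scene magnifier [257. 154.  75. 159.] 0.6 [ 0.646 -0.047  0.042]
scene lens [258. 153.  63. 122.] 0.72 [ 0.671 -0.042  0.208]
scene handle [258. 151.  61. 123.] 0.57 [ 0.56  -0.099 -0.001]
scene track [292. 177. 146.  96.] 0.56 [0.57  0.151 0.059]
scene bottle [242. 115.  25.  35.] 0.56 [ 0.345 -0.285  0.09 ]
scene bottle [360. 197.  56.  55.] 0.18 [0.585 0.213 0.125]
scene tape [239. 188.  29.  32.] 0.65 [ 0.56  -0.219 -0.001]
scene mug [207. 229.  34.  41.] 0.97 [ 0.739 -0.242  0.006]
1.0 [-1.96278741e-05  9.93856732e-01  1.10674277e-01 -3.75489917e-06]
```

View pics/top0.png

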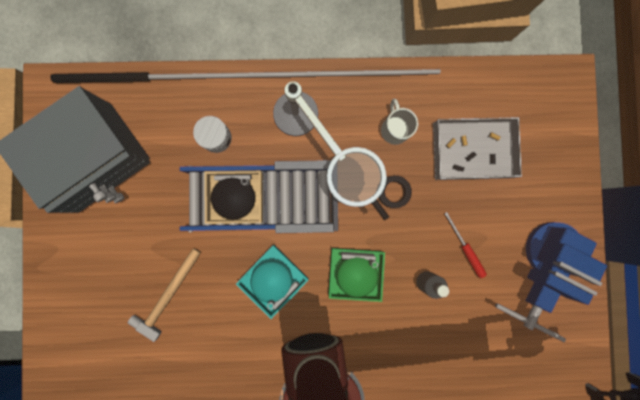

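View pics/scene0.png

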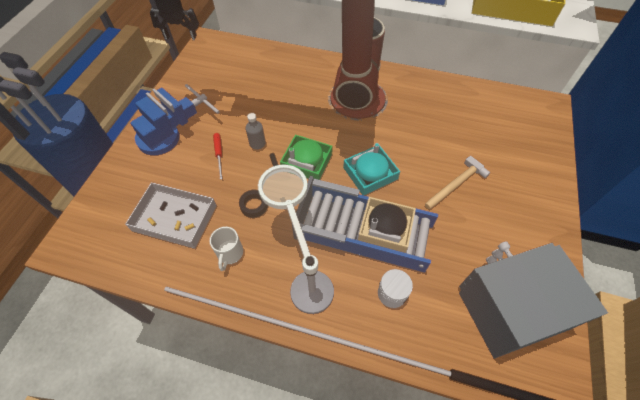

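The top view shows the plywood tray with the black head on the track at (233,197). The turquoise (272,278) and green (356,273) look-alikes sit off the track. The lens is at (356,177), the handle at (380,210), the post at (293,90), and the stop is at the right end of the track (337,195). Next I'll fit exact positions.

```bash
python3 - <<'E'
from h import *
W=np.load('top0.npy'); im=cv2.cvtColor(cv2.imread('pics/top0.png'),cv2.COLOR_BGR2RGB).astype(int)
R,G,B=im[...,0],im[...,1],im[...,2]
X,Y,Z=W[...,0],W[...,1],W[...,2]
roi=(X>.43)&(X<.68)&(Y>-.12)&(Y<.36)
# rails
m=roi&(B>R+40)&(B>G+20)&(Z>.06)&(Z<.085)
for s in [m&(X<.56),m&(X>=.56)]:
    p=np.polyfit(Y[s],X[s],1); print('rail n',s.sum(),'dx/dy,x0',p.round(4),'yrange',Y[s].min().round(3),Y[s].max().round(3),'x',np.median(X[s]).round(3),'z',np.median(Z[s]).round(3))
# stop: z .09-.105 at y<0 
s=roi&(Z>.09)&(Z<.115)&(Y<-.03)&(Y>-.12); print('stop n',s.sum(),np.round([X[s].min(),X[s].max(),Y[s].min(),np.median(Y[s]),Y[s].max()],3) if s.sum() else '')
# tray walls & head
s=roi&(Z>.09)&(Z<.11)&(R>B+40)&(Y>.08); print('tray',s.sum(),np.percentile(X[s],[1,50,99]).round(3),np.percentile(Y[s],[1,50,99]).round(3), cv2.minAreaRect(W[s][:,:2].astype(np.float32)))
s=roi&(Z>.085)&(Z<.14)&(im.sum(-1)<120)&(Y>.08); print('head',s.sum(),np.percentile(X[s],[1,99]).round(3),np.percentile(Y[s],[1,99]).round(3),Z[s].max())
# arm/lens
a=(Z>.19)&(Z<.225)&(X>.4)&(X<.85)&(Y<.15)&(Y>-.3)
w=a&(im.min(-1)>120); c,r=cv2.minEnclosingCircle(W[w&(X<.68)&(Y<-.0)][:,:2].astype(np.float32)); print('lens circle',c,r)
h=a&(im.max(-1)<90)&(X<.62); print('handle',h.sum(),np.median(W[h],0).round(3) if h.sum() else'', W[h].min(0).round(3) if h.sum() else '')
s=(Z>.226)&(Z<.25)&(X>.6)&(X<.9)&(abs(Y)<.2); print('post',s.sum(),W[s].mean(0).round(3))
s=(Z>.02)&(Z<.035)&(X>.65)&(X<.9)&(Y>-.05)&(Y<.15); print('foot',s.sum(),cv2.minEnclosingCircle(W[s][:,:2].astype(np.float32)))
for n,pt in dict(stop=(337,195),mug=(398,122),tape=(408,190),bottle=(440,290),handle=(380,211),piston=(211,133)).items(): print(n,W[pt[1],pt[0]].round(3))
for x in range(326,345,1): print(x,W[182,x].round(3),W[215,x].round(3),im[215,x])
E
python3 -c "
import cv2
im=cv2.imread('pics/top0.png')[70:250,170:430];cv2.imwrite('pics/c0.png',cv2.resize(im,None,fx=3,fy=3,interpolation=2))"
```

```text
rail n 297 dx/dy,x0 [0.0093 0.4824] yrange 0.113 0.351 x 0.485 z 0.073
rail n 283 dx/dy,x0 [0.0142 0.6326] yrange 0.113 0.348 x 0.636 z 0.073
stop n 168 [ 0.468  0.556 -0.048 -0.042 -0.036]
tray 531 [0.495 0.552 0.624] [0.143 0.218 0.282] ((0.5595908164978027, 0.21282054483890533), (0.1393108367919922, 0.13010984659194946), 89.76327514648438)
head 367 [0.51  0.601] [0.161 0.26 ] 0.12761400106495324
lens circle (0.6095758676528931, -0.06814852356910706) 0.08862926810979843
handle 126 [ 0.519 -0.135  0.211] [ 0.497 -0.154  0.207]
post 91 [0.789 0.053 0.236]
foot 605 ((0.840173602104187, 0.0536620169878006), 0.11035145819187164)
stop [ 0.553 -0.04   0.213]
mug [ 0.761 -0.231  0.005]
tape [ 0.57  -0.246  0.028]
bottle [ 0.322 -0.287  0.14 ]
handle [ 0.515 -0.135  0.213]
piston [nan nan nan]
326 [ 0.596 -0.024  0.05 ] [ 0.509 -0.022  0.053] [150 145 137]
327 [ 0.584 -0.019  0.201] [ 0.509 -0.024  0.051] [132 126 120]
328 [ 0.583 -0.021  0.212] [ 0.508 -0.027  0.042] [99 94 90]
329 [nan nan nan] [ 0.508 -0.032  0.008] [79 73 68]
330 [ 0.583 -0.025  0.213] [ 0.508 -0.035 -0.001] [73 61 54]

[... 177 characters left out ...]
9 66]
334 [ 0.583 -0.035  0.203] [ 0.508 -0.04   0.097] [92 87 87]
335 [ 0.583 -0.037  0.207] [ 0.508 -0.042  0.103] [96 94 93]
336 [ 0.583 -0.039  0.205] [ 0.508 -0.045  0.098] [99 94 94]
337 [ 0.583 -0.041  0.206] [ 0.508 -0.047  0.101] [116  99  89]
338 [ 0.583 -0.044  0.206] [ 0.508 -0.057 -0.001] [144 104  79]
339 [ 0.583 -0.046  0.209] [ 0.507 -0.06  -0.001] [158 108  74]
340 [ 0.583 -0.048  0.203] [ 0.507 -0.063 -0.004] [160 108  71]
341 [ 0.583 -0.05   0.206] [ 0.507 -0.066 -0.002] [161 109  72]
342 [ 0.582 -0.052  0.21 ] [ 0.507 -0.068 -0.002] [159 107  70]
343 [ 0.583 -0.055  0.207] [ 0.507 -0.071 -0.001] [159 108  72]
344 [ 0.582 -0.057  0.208] [ 0.507 -0.074 -0.002] [159 107  72]
```

View pics/c0.png

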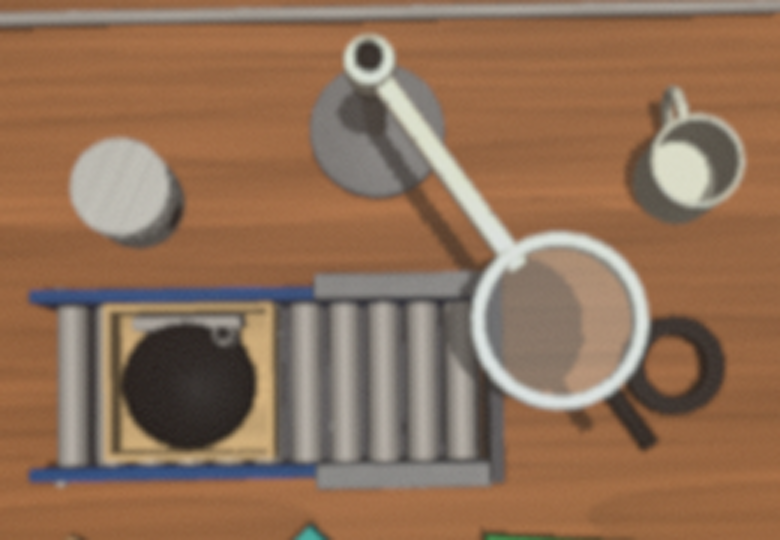

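The crop confirms the tray (plywood, black head, on the rollers). The layout is consistent:

| Item | Measured value |
|---|---|
| Stop face | y ≈ -0.036 |
| Bay centre | (0.558, 0.036) |
| Tray | (0.560, 0.213) |
| Post | (0.789, 0.053) |
| Handle | (0.519, -0.135), 328 mm from the post, as expected |

Now I'll raise the arm and move over.

>>> step_arm:
  steps:
    - [0, 0, -45, 6.35]
    - [0, 0, -45, 6.35]
    - [0, 0, -40, 0]
    - [45, -20, 0, 0]
    - [45, -20, 0, 0]
    - [45, -20, 0, 0]
    - [45, -20, 0, 0]
    - [45, -20, 0, 0]
  claw: 0

```text
time: 1.8
tool_pos: [0.3643, -0.5126, 0.3665]
tool_rot: [0.0, 1.0, -0.011, 0.001]
contact_force: [-0.5, -0.8, 0.7]
gripper_width: 0.001
```

>>> step_arm:
  steps:
    - [30, -40, 0, 0]
    - [30, -40, 0, 0]
    - [30, -40, 0, 0]
    - [20, -45, 0, 0]
    - [20, -45, 0, 0]
    - [10, -48, 0, 0]
    - [10, -48, 0, 0]
    - [0, -50, 0, 0]

```text
time: 2.6
tool_pos: [0.5259, -0.1578, 0.3649]
tool_rot: [-0.001, 1.0, -0.011, 0.001]
contact_force: [0.7, 0.4, -0.1]
gripper_width: 0.002
```

>>> step_arm:
  steps:
    - [0, -50, 0, 0]
    - [0, -50, 0, 0]
    - [0, -50, 0, 0]
    - [0, -50, 0, 0]
    - [0, -50, 0, 0]
    - [0, -50, 0, 0]
    - [0, -50, 0, 0]
    - [0, -50, 0, 0]

```text
time: 3.4
tool_pos: [0.5319, 0.2423, 0.367]
tool_rot: [-0.001, 1.0, -0.011, 0.004]
contact_force: [-0.5, -0.5, 0.0]
gripper_width: -0.0
```

>>> step_arm:
  steps:
    - [15, -38, 0, 0]
    - [13, -37, 0, 0]
    - [0, 0, 40, 0]
    - [0, 0, 45, 0]
    - [0, 0, 45, 0]
    - [0, 0, 30, 0]
    - [0, 0, 0, 0]

```text
time: 4.1
tool_pos: [0.5633, 0.3298, 0.2048]
tool_rot: [-0.003, 1.0, -0.005, 0.007]
contact_force: [-0.5, -0.1, -0.8]
gripper_width: -0.001
```

```bash
python3 -c "
from h import *
im,d=snap('top','pics/t1.png');W=cloud('top',d)
snap('wrist','pics/w1.png')
a=cv2.imread('pics/t1.png')[120:260,160:360];a=cv2.resize(a,(560,392));b=cv2.imread('pics/w1.png');b=cv2.resize(b,(240,150));c=np.zeros((392,800,3),np.uint8);c[:,:560]=a;c[:150,560:]=b
cv2.imwrite('pics/c1.png',c)
s=state();print(s['tool_pos'],s['time'])"
```

```text
[0.56576504 0.33073119 0.21062419] 4.2
```

View pics/c1.png

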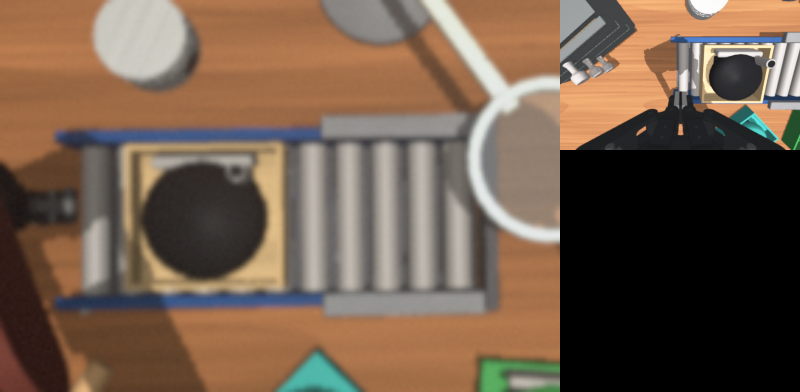

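The picture shows the fingers behind the tray's rear wall, clear of it, in line with the track's middle. I'll descend and then push.

>>> step_arm:
  steps:
    - [-3, 5, 45, 0]
    - [0, 5, 45, 0]
    - [0, 0, 35, 0]
    - [0, 0, 5, 0]

```text
time: 4.6
tool_pos: [0.577, 0.3263, 0.096]
tool_rot: [-0.01, 1.0, -0.005, 0.024]
contact_force: [-0.0, -1.4, -1.0]
gripper_width: 0.002
```

>>> step_arm:
  steps:
    - [-10, 0, 10, 0]
    - [-5, 0, 5, 0]
    - [0, 0, 0, 0]

```text
time: 4.9
tool_pos: [0.5663, 0.3288, 0.0879]
tool_rot: [-0.013, 0.999, -0.005, 0.03]
contact_force: [-0.5, -1.3, 0.5]
gripper_width: 0.002
```

```bash
python3 -c "
from h import *
s=state();print(s)"
```

```text
{'time': 4.9, 'joint_pos': array([ 4.12950894e-01,  2.05212404e-01,  1.69649956e+00, -1.03029393e-03,
        1.17521497e+00,  1.99502624e+00]), 'joint_vel': array([ 0.00297175, -0.02116693, -0.0168441 , -0.00065255,  0.00771388,
        0.00122794]), 'joint_efforts': array([-2.15179415e-02, -4.25064075e+01, -3.36483479e+01,  3.13562741e-03,
       -2.30533504e-01,  1.26369615e-02]), 'tool_pos': array([0.56630186, 0.3288413 , 0.08786757]), 'tool_rot': array([-0.01270018,  0.99946234, -0.00545349,  0.02973191]), 'contact_force': array([-0.48981796, -1.30739656,  0.45089167]), 'ft_torque': array([0.00732473, 0.08179129, 0.02747879]), 'gripper_width': 0.0019601524568486108}
```

>>> step_arm:
  steps:
    - [-3, 15, 0, 0]
    - [0, 10, 0, 0]
    - [0, 15, 0, 0]
    - [0, 20, 0, 0]
    - [0, 20, 0, 0]
    - [0, 20, 0, 0]
    - [0, 20, 0, 0]
    - [0, 20, 0, 0]

```text
time: 5.7
tool_pos: [0.564, 0.1828, 0.0919]
tool_rot: [-0.017, 0.999, -0.005, 0.035]
contact_force: [-0.0, 1.0, 1.2]
gripper_width: 0.003
```

>>> step_arm:
  steps:
    - [0, 12, 5, 0]
    - [0, 12, 5, 0]
    - [0, 10, 4, 0]
    - [0, 8, 2, 0]
    - [0, 8, 1, 0]
    - [0, 5, 1, 0]

```text
time: 6.3
tool_pos: [0.5652, 0.1217, 0.0714]
tool_rot: [-0.017, 0.999, -0.007, 0.036]
contact_force: [-0.2, 1.6, 1.0]
gripper_width: -0.003
```

```bash
python3 -c "
from h import *
s=state();print(s['tool_pos'],s['contact_force'])
im,d=snap('top','pics/t2.png')
a=cv2.imread('pics/t2.png')[110:250,220:420];cv2.imwrite('pics/c2.png',cv2.resize(a,(780,546),interpolation=2))"
```

```text
[0.5651878  0.12173053 0.07135713] [-0.20861786  1.62520355  0.96402055]
```

View pics/c2.png

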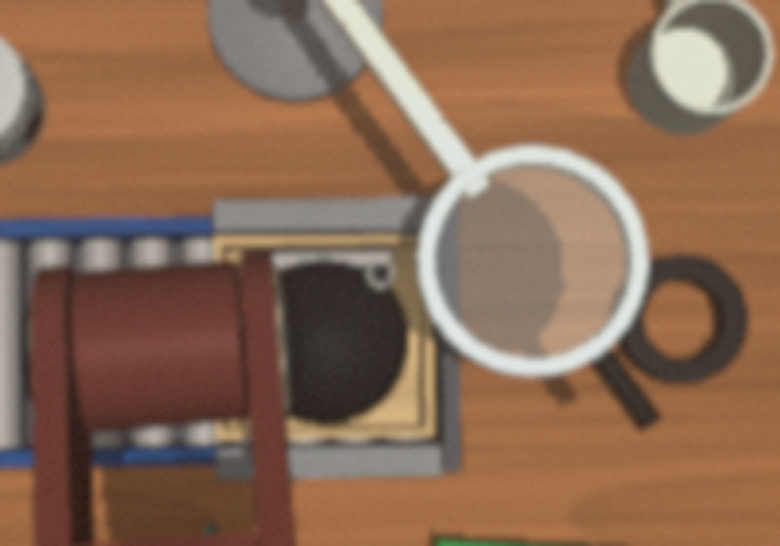

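The tray is in the bay, with its edge about at the stop (435,400 in the crop). I'll press gently until the force rises.

>>> step_arm:
  steps:
    - [0, 4, 0, 0]
    - [0, 4, 0, 0]
    - [0, 3, 0, 0]

```text
time: 6.65
tool_pos: [0.5649, 0.1163, 0.071]
tool_rot: [-0.025, 0.999, -0.008, 0.036]
contact_force: [0.7, 14.5, -0.7]
gripper_width: -0.002
```

14.5 N: it's seated against the stop. Next I'll retreat, rise, and swing round to the handle's -y side.

>>> step_arm:
  steps:
    - [0, -10, 0, 0]
    - [0, -25, 0, 0]
    - [0, -30, 0, 0]
    - [0, -15, -30, 0]
    - [0, 0, -50, 0]
    - [0, 0, -50, 0]
    - [0, 0, -50, 0]
    - [0, 0, -50, 0]

```text
time: 7.45
tool_pos: [0.5439, 0.19, 0.2989]
tool_rot: [-0.02, 0.999, -0.005, 0.025]
contact_force: [0.9, 0.3, -0.3]
gripper_width: 0.003
```

>>> step_arm:
  steps:
    - [0, 0, -40, 0]
    - [-40, 0, -10, 0]
    - [-45, 10, 0, 0]
    - [-40, 30, 0, 0]
    - [0, 50, 0, 0]
    - [0, 50, 0, 0]
    - [0, 50, 0, 0]
    - [0, 50, 0, 0]

```text
time: 8.25
tool_pos: [0.4131, -0.0489, 0.3483]
tool_rot: [-0.019, 0.999, 0.003, 0.039]
contact_force: [1.8, 0.0, 0.9]
gripper_width: 0.001
```

Run:
```python
from h import *
im,d=snap('top','pics/t3.png');W=cloud('top',d);X,Y,Z=W[...,0],W[...,1],W[...,2]
im=im.astype(int);R,B=im[...,0],im[...,2]
s=(X>.43)&(X<.68)&(Z>.09)&(Z<.11)&(R>B+40)&(Y>-.1)&(Y<.2); print('tray',s.sum(),np.percentile(X[s],[1,50,99]).round(3),np.percentile(Y[s],[1,99]).round(3))
h=(Z>.19)&(Z<.225)&(X>.4)&(X<.6)&(Y<.15)&(Y>-.3)&(im.max(-1)<90); print('handle',h.sum(),np.median(W[h],0).round(3))
s=state();print(s['tool_pos'],s['tool_rot'],s['time'])
```

```text
tray 466 [0.493 0.529 0.622] [-0.038  0.103]
handle 119 [ 0.518 -0.135  0.211]
[ 0.41264712 -0.05627026  0.34743358] [-0.01661711  0.99912633 -0.00232418  0.03827582] 8.3
```

Tray edges are y -0.038 to 0.103 and the handle hasn't moved. Going to the handle's far side at about (0.536, -0.18).

>>> step_arm:
  steps:
    - [10, 45, 0, 0]
    - [20, 45, 0, 0]
    - [35, 35, 0, 0]
    - [40, 0, 10, 0]
    - [0, 0, 30, 0]
    - [0, 0, 0, 0]

```text
time: 8.9
tool_pos: [0.522, -0.1852, 0.3117]
tool_rot: [-0.014, 0.999, -0.007, 0.039]
contact_force: [-0.8, -0.0, -0.7]
gripper_width: -0.005
```

>>> step_arm:
  steps:
    - [3, 0, 35, 0]
    - [0, 0, 35, 0]
    - [0, 0, 30, 0]
    - [0, 0, 22, 0]
    - [0, 0, 0, 0]

```text
time: 9.4
tool_pos: [0.5371, -0.1808, 0.1947]
tool_rot: [-0.011, 0.999, -0.006, 0.043]
contact_force: [0.6, 0.6, -0.1]
gripper_width: -0.002
```

```bash
python3 -c "
from h import *
snap('wrist','pics/w4.png');snap('scene','pics/s4.png')
a=cv2.imread('pics/s4.png')[100:280,190:430];a=cv2.resize(a,(533,400));b=cv2.resize(cv2.imread('pics/w4.png'),(266,166));c=np.zeros((400,800,3),np.uint8);c[:,:533]=a;c[:166,533:799]=b
cv2.imwrite('pics/c4.png',c);s=state();print(s['tool_pos'],s['tool_rot'])"
```

```text
[ 0.53895375 -0.18189602  0.1987143 ] [-0.00953287  0.99889943 -0.0057572   0.04556221]
```

View pics/c4.png

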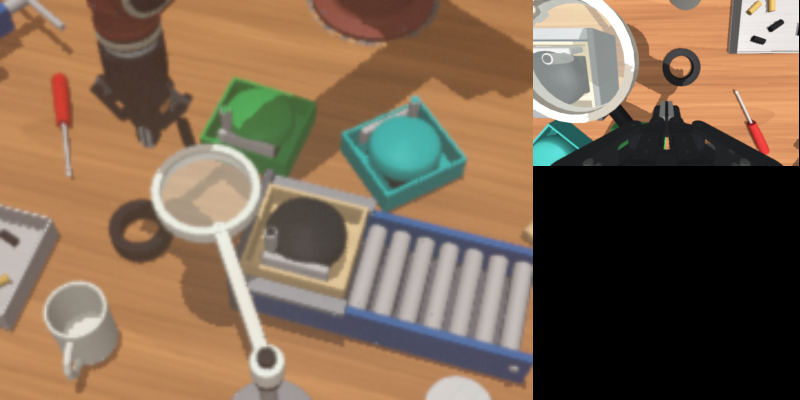

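The fingers are beside the handle on its -y side, clear of the lens. I'll lower a little and push along the arc.

>>> step_arm:
  steps:
    - [0, 0, 12, 0]
    - [-10, -14, 0, 0]
    - [-12, -18, 0, 0]
    - [-12, -18, 0, 0]
    - [-10, -18, 0, 0]
    - [0, 0, 0, 0]

```text
time: 10.1
tool_pos: [0.5013, -0.1167, 0.1937]
tool_rot: [-0.002, 0.998, -0.007, 0.055]
contact_force: [-0.6, -1.2, 0.0]
gripper_width: 0.001
```

>>> step_arm:
  steps:
    - [-8, -12, 8, 0]
    - [-10, -18, 4, 0]
    - [-9, -18, 4, 0]
    - [-8, -18, 2, 0]
    - [0, 0, 0, 0]

```text
time: 10.6
tool_pos: [0.4783, -0.0562, 0.184]
tool_rot: [0.006, 0.998, -0.008, 0.069]
contact_force: [-0.2, -0.4, -0.5]
gripper_width: -0.004
```

```bash
cat > m.py <<'E'
from h import *
im,d=snap('top','pics/t5.png');W=cloud('top',d);X,Y,Z=W[...,0],W[...,1],W[...,2]
im=im.astype(int)
P=np.array([.789,.053])
dd=np.hypot(X-P[0],Y-P[1])
s=(Z>.195)&(Z<.222)&(dd>.06)&(dd<.16)&(X<.76)&(im.min(-1)>120)
v=W[s][:,:2]-P; a=np.arctan2(-v[:,1],-v[:,0]); a0=np.median(a)
L=P-.24*np.array([np.cos(a0),np.sin(a0)])
t=(X>.43)&(X<.68)&(Z>.09)&(Z<.11)&(im[...,0]>im[...,2]+40)&(Y>-.1)&(Y<.2)
r=(Z>.197)&(Z<.22)&(X>.45)&(X<.7)&(abs(Y)<.18)&(dd>.165)&(dd<.315)&(im.min(-1)>130)
print('bar angle',a0.round(3),'n',s.sum(),'lens',L.round(3),'frame circle',cv2.minEnclosingCircle(W[r][:,:2].astype(np.float32)),'tray y',np.percentile(Y[t],[1,99]).round(3))
q=state();print(q['tool_pos'],q['tool_rot'],q['contact_force'],q['time'])
E
python3 m.py
```

```text
bar angle 0.251 n 322 lens [ 0.557 -0.007] frame circle ((0.5622709393501282, -0.006760644726455212), 0.06930279731750488) tray y [0.037 0.103]
[ 0.47884577 -0.05700774  0.18446125] [ 0.00647372  0.99756739 -0.00791535  0.06895469] [ 0.42154871  0.16638956 -0.02148447] 10.65
```

Lens at angle 0.25 and moving as planned; about 0.18 rad remains (58 mm at the handle).

>>> step_arm:
  steps:
    - [-6, -18, 1, 0]
    - [-5, -18, 1, 0]
    - [-3, -16, 1, 0]
    - [0, 0, 0, 0]

```text
time: 11.05
tool_pos: [0.4704, -0.0104, 0.1837]
tool_rot: [0.011, 0.997, -0.01, 0.072]
contact_force: [0.5, 0.4, 0.0]
gripper_width: -0.001
```

```bash
python3 m.py
```

```text
bar angle 0.116 n 314 lens [0.551 0.025] frame circle ((0.5559873580932617, 0.025618651881814003), 0.06913817673921585) tray y [-0.049  0.103]
[ 0.47072182 -0.01101179  0.18393208] [ 0.01136331  0.99723694 -0.01008076  0.07271683] [ 0.07177769 -0.50919977  0.78834964] 11.1
```

>>> step_arm:
  steps:
    - [0, -9, 0, 0]
    - [0, -8, 0, 0]
    - [0, 0, 0, 0]

```text
time: 11.4
tool_pos: [0.4715, 0.004, 0.1835]
tool_rot: [0.013, 0.997, -0.012, 0.072]
contact_force: [0.4, 0.3, -0.6]
gripper_width: -0.003
```

>>> step_arm:
  steps:
    - [0, 15, 0, 0]
    - [-10, 30, 0, 0]
    - [-30, 20, 0, 0]
    - [-20, 20, -10, 0]
    - [0, 0, -40, 0]
    - [0, 30, -40, 0]
    - [0, 45, -30, 0]
    - [0, 45, 0, 0]

```text
time: 12.2
tool_pos: [0.3898, -0.1946, 0.2975]
tool_rot: [0.009, 0.997, -0.005, 0.073]
contact_force: [1.1, -0.3, -0.2]
gripper_width: 0.005
```

>>> step_arm:
  steps:
    - [0, 45, 0, 0]
    - [0, 45, 0, 0]
    - [0, 40, 0, 0]
    - [0, 0, 0, 0]

```text
time: 12.6
tool_pos: [0.3884, -0.3347, 0.3029]
tool_rot: [0.011, 0.997, -0.008, 0.078]
contact_force: [-0.3, 1.2, -0.1]
gripper_width: -0.001
```

```bash
python3 m.py; python3 -c "
import cv2
from h import *
snap('scene','pics/s6.png')
a=cv2.resize(cv2.imread('pics/t5.png')[60:310,170:460],(464,400),interpolation=2);b=cv2.resize(cv2.imread('pics/s6.png')[120:300,200:350],(333,400),interpolation=2)
cv2.imwrite('pics/c6.png',cv2.hconcat([a,b]))"
```

```text
bar angle 0.074 n 315 lens [0.55  0.035] frame circle ((0.5549848079681396, 0.03489453345537186), 0.06980392336845398) tray y [-0.049  0.103]
[ 0.38854003 -0.33294246  0.30287139] [ 0.01032532  0.99689842 -0.00698383  0.07770555] [-0.08823702  0.21385769 -0.22641703] 12.65
```

View pics/c6.png

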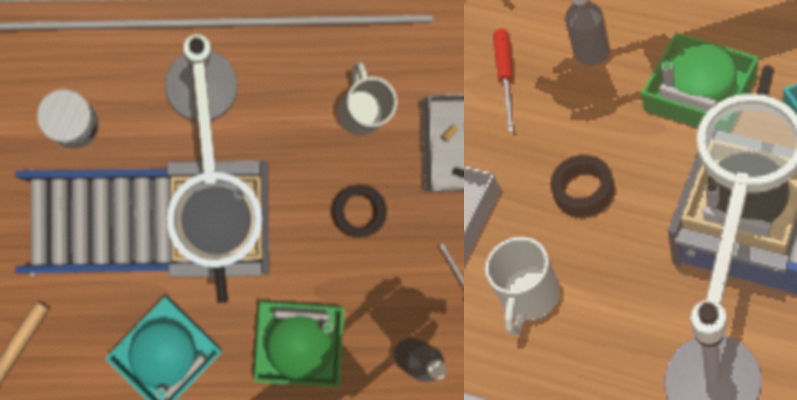

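The tray is against the stop, its rear edge still at y = 0.103. The lens at (0.552, 0.035) is over the head at about (0.558, 0.033). Bottle, tape, mug and piston are where they started, and the robot is clear.

```bash
python3 -c "
from plant import *
print(job_done())"
```

```text
the job is handed in; nothing more can be done
None
```

I rolled the tray along the track into the bay and seated it against the end stop. Then I swung the magnifier over the driver head by pushing its handle from the far (-y) side, and handed the job in at about 13 s; no verdict came back.

- **Tray:** it seated against the stop at 14.5 N. With nothing touching it, its rear edge was still at y = 0.103 m. That puts its centre at about y = 0.033 m, within 3 mm of the bay centre I estimated.
- **Lens:** its centre is at about (0.552, 0.035) and the driver head at about (0.558, 0.033), roughly 7 mm apart against the 30 mm limit. The arm-bar and frame-circle estimates of the lens differ by 5 mm. The head is partly hidden under the lens, so I worked out its position from the tray and track instead of seeing it directly.
- **Other objects:** the piston, bottle, tape roll and mug look unmoved in the last pictures; I did not measure them again.
- **Robot:** it is clear of everything, with about 0 N of contact force.

Two readings were off. The last front-edge reading of the tray (y = -0.049 m) is unreliable because the lens and the stop share that area. The tool also tilted by up to about 9° during the moves, which I allowed for.

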